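# Unscrew the binding press and tray the ticket block

## Robot

A 7-joint arm with a two-finger parallel gripper is mounted at the origin on the work surface. World frame = base frame: x ahead of the robot, y to its left, z up, the work surface at z = 0. Lengths are in m, angles in rad, forces in N, time in s.
With the tool pointing down it reaches from about 0.4 to 0.85 m from the base axis. Payload 10.4 kg.
Tool frame: the origin (TCP) lies on the mounting face of the last link; the fingertips stand 173 mm ahead of it and the grasp point (between the pads) lies 155 mm ahead of it (manip.tip_extent is the distance from the TCP to the fingertips, in m); z points along the fingers, y is the line along which they close (so a half turn about z gives the same grasp; the last joint's range is limited). The gripper opens to 85 mm and grips with 20 to 120 N. Pads are 22 mm wide; open, the fingers measure 114 mm over their backs; the gripper's body (76 mm by 85 mm) begins 54 mm behind the grasp point. The pads swing forward as they close: fully open they stand 13 mm farther back than shut.
Start: joints at [1.3, 0.332, -0.065, 1.46, 0.022, 1.35, -0.088], TCP at [0.153, -0.606, 0.405] pointing down, gripper open.
Joint ranges: [-2.6, 2.6], [-0.5, 2.12], [-1.47, 1.34], [0.16, 2.42], [-1.27, 4.41], [0.06, 2.06], [-2.6, 2.6]. Speed limits (rad/s): [2.22, 2.22, 2.79, 2.79, 3.14, 3.14, 3.14].

## Interface

Orientations are given as a unit quaternion [x, y, z, w].
In Python, from workcell import manip gives the robot as it stands.
- The arm moves only by the tool move_arm, never from a script. Its argument "plan" is one flat list of numbers, 7 for each row, row after row: the turn, a rotation vector about the tool's x, y, z in rad, then the shift along the tool's x, y, z in m, then the finger opening in m, from 0 to 0.0854. In form: [ax, ay, az, dx, dy, dz, gripper, ax, ay, az, dx, dy, dz, gripper, ...]. A call has 1 to 12 rows; each row is the pose to reach, as a shift and turn from the pose commanded when the call began, along the tool's axes at that moment; what a row does not reach only later rows make up. A row lasts 1/8 s, in which the tool goes at most 62.5 mm and 10.7 degrees, less where a joint would pass 70% of its speed; a pose out of reach is approached as far as the arm can. A call with a gripper value outside its range is refused whole. The fingers move at their own pace and stop on an object; "squeeze" is the grip in N (left out, the last holds). Time passes only in rows, so rows that repeat a pose let the fingers close. It gives the time, the measured TCP pose, the force, the opening and the grip force at its end, in the units of the state.
- manip.get_obs(): the state, without advancing time (a new reading comes with each control period).
- manip.camera(name): name is "side" or "top"; returns a dict with "color" (420x560x3 uint8, red, green, blue), "fx", "fy", "cx", "cy" (pixels), "cam_to_world" (4x4, takes a point from camera to world coordinates). Camera axes: x right, y down, z forward; pixel columns grow to the right and rows downward; lengths in m; the calibration is good to about 2 mm. A picture is of the moment at which its call begins. There is no depth.
- manip.hand_in(): hands the job in; it is judged then, once.
Trained networks look in a picture, given as the dict that the camera call returned (one of the last four; its "shot" number tells which), for a name from the list of things; names that differ only in an ending like _2 or _b are one class to them, and where a whole thing is asked for, a point or a joint stands for the part that bears it (a point fixed in the world has none). Each returns a list of dicts, best first, with "conf" (0 to 1); they miss things now and then, are a little off and sometimes report something else, mostly with a low value. They report only what shows in the picture. A call takes as long as a camera call.
- manip.look_for(picture, label): "position" ([x, y, z] in m, in the coordinates of the camera as it stood for that picture, good to about 4 mm: the middle of the surface that is visible of it).
- manip.silhouettes(picture, label): "pixels" (420x560 bool, what is visible of it).
- manip.tip_of(picture, label): "position" ([x, y, z] in m, in the coordinates of the camera as it stood for that picture, good to about 4 mm: a listed point, or the origin of a listed thing).
The state is a dict: "clock": time; "joint_pos": joint angles; "joint_velocities": joint speeds; "tau": joint torques, N m; "position": TCP position; "ee_rot": TCP orientation; "ft_force": force on the tool from outside, world axes, zero at the start; "torque": the same for the moment, N m; "grip_width": opening from 0.0 (shut) to 1.0 (fully open); "grasp_force": force on a finger pad.
Only numpy, scipy, OpenCV 4.12 (cv2) and the standard library are available. Lean on these libraries where they do the work, as an engineer would, in place of code of your own. Each camera call takes 0.05 s, during which the arm holds its last target. There are 200 camera calls.

## Task

The ticket block in the small screw press has set. Wind the press's handwheel anticlockwise until the press is fully open, hard up against its top stop, and only then take the block out and lay it flat on the floor of the white tray, beside the finished block that already lies there. Set it down gently rather than dropping it, and leave everything else on the counter where it is.

Things in the scene. Friction and masses are not known exactly. Their poses are not given: they have to be found in the camera images.
- press: Grey screw press (fixed). Origin on the table under the screw axis; z up, -x is its open front (roughly towards the robot). Base x -145 to +75 mm, 180 mm wide, top 24 mm high; columns of diameter 22 mm at y = +75, -75 mm; crosshead x -25 to +25 mm, 186 mm wide, 122 to 152 mm high, its nuts up to 164 mm. A stop strip 16 mm high at x = +45 mm stands just behind the block.
- wheel_mid (a point): Centre of the black handwheel (on the screw axis, half-way up the rim; 206 mm above the table when shut). Solid, round, ribbed, diameter 60 mm, 22 mm thick, cap and rib 4 mm above it; under the rim it is free down to the nuts. It climbs 18 mm a turn as it is wound anticlockwise (from above) and stays where it is left. It takes about 0.4 N m to turn; the stop is rigid.
- press_wheel (a joint): Angle of the handwheel, rad: 0 at the start (shut on the block), growing anticlockwise seen from above; top stop at 6.28 (one whole turn), more than a wrist can make without taking a new grip.
- press_plate (a joint): Rise of the pressure plate, screw and wheel, m: 0 shut on the block, 0.018 at the top stop. The plate spans x -45 to +45, y -63 to +63 mm in the press frame; its underside, 54 mm above the table when shut, rests on the block.
- block_mid (a point): Centre (half-way up) of the ticket block in the press: stiff, glued, board covers, 165 (x) x 60 (y) x 30 mm, about 0.24 kg, dark binding at its +x end, which is under the plate; z up. It lies on the press base with about 80 mm of its length standing out in front of the plate, towards the press's -x.
- tray: Open white tray (fixed). Origin at the centre of its underside; outside 208 (x) x 228 (y) x 32 mm (rim bead to 35 mm), walls and floor 4 mm thick, so a block lying in it has its centre 19 mm above the origin. The finished block lies in its -y half; the +y half is free.
- done_block_mid (a point): Centre (half-way up) of the finished block in the tray, the same shape as the block in the press, lying along the tray's x.
- date_stamp: Wooden-handled date stamp standing between press and tray, 52 x 34 mm foot, 86 mm tall; origin under its foot. To be left alone.
- pen_cup: Round spotted cup with pens, diameter 76 mm, about 155 mm tall with the pens; origin under its foot. To be left alone.
- ink_pad: Flat ink pad 70 x 110 x 14 mm, origin under its centre. To be left alone.
- stapler: Stapler 150 x 36 mm, 65 mm tall, origin under its centre. To be left alone.
- tape_dispenser: Tape dispenser 160 x 60 mm, 90 mm tall, origin under its centre. To be left alone.

How it is judged:
By the outcome, as a careful person would: the job done as asked, in the order asked, and still so for the second after the job is handed in, with the robot touching nothing.
It also fails if it takes over 72 s, if anything falls off the work surface, if the arm or the gripper's body presses on something with over 40 N, if the wrist force passes 120 N, or if a joint passes its speed limit or range.

## Working session

There is one attempt and no reset: what is moved stays moved. The work goes in short steps, Python scripts to look and compute and a tool call to move; the robot and the scene stay as the last step left them, time stands still between calls to the robot, and variables do not carry over. Pictures are saved under pics/ and viewed, at most 11 in all, crops included, and the job is handed in when it is done.

Besides the shell and the picture viewer there is one more tool, called after ">>>" by a JSON object that holds its "fn" and its "kwargs". move_arm: Moves the arm, as the interface text tells. Its arguments: {"type":"object","properties":{"plan":{"type":"array","items":{"type":"number"}},"squeeze":{"type":"number"}},"required":["plan"]}

```bash
mkdir -p pics; cat > h.py <<'E'
import numpy as np, cv2
from scipy.spatial.transform import Rotation as R
from workcell import manip
np.set_printoptions(precision=4,suppress=True)
def W(p,x): return (np.array(p['cam_to_world'])@np.r_[x,1])[:3]
def save(p,n): cv2.imwrite('pics/'+n,p['color'][:,:,::-1])
def st():
    o=manip.get_obs(); print('t',o['clock'],'J',np.array(o['joint_pos']),'P',np.array(o['position']),'F',np.array(o['ft_force']),'g',o['grip_width'],o['grasp_force']); print(R.from_quat(o['ee_rot']).as_matrix()); return o
E
python3 - <<'E'
from h import *
st(); print(manip.tip_extent)
for c in ['top','side']:
    p=manip.camera(c); save(p,c+'0.png'); print(c, np.array(p['cam_to_world'])[:3], p['fx'])
    for l in ['press','wheel_mid','block_mid','tray','done_block_mid','date_stamp','pen_cup','ink_pad','stapler','tape_dispenser']:
        r=manip.tip_of(p,l)
        print(l,[(W(p,q['position']),round(q['conf'],2)) for q in r[:2]])
E
```

```text
t 0.0 J [ 1.3004  0.3329 -0.0647  1.461   0.0216  1.3499 -0.0885] P [ 0.1533 -0.6058  0.4039] F [-0.812  -0.1894  0.3824] g 0.9996283293235614 0.0
[[ 0.9694  0.2453 -0.0004]
 [ 0.2453 -0.9694  0.0014]
 [-0.0001 -0.0015 -1.    ]]
0.1734
top [[-0.0289 -0.9926  0.1176  0.4457]
 [-0.9992  0.0256 -0.0298  0.0142]
 [ 0.0266 -0.1183 -0.9926  1.1494]] 392.52076256663366
press [(array([0.5957, 0.2072, 0.0001]), 0.89)]
wheel_mid [(array([0.5941, 0.2076, 0.205 ]), 0.83)]
block_mid [(array([0.5507, 0.2016, 0.0404]), 0.97)]
tray [(array([ 0.5366, -0.2252,  0.0001]), 0.58)]
done_block_mid [(array([ 0.5298, -0.2976,  0.0142]), 0.82)]
date_stamp [(array([0.5225, 0.0053, 0.0002]), 0.5), (array([ 0.5334, -0.227 , -0.0005]), 0.49)]
pen_cup [(array([ 0.7417, -0.0064, -0.001 ]), 0.84)]
ink_pad [(array([0.3819, 0.0026, 0.0026]), 0.98), (array([ 0.5261, -0.2986,  0.0176]), 0.25)]
stapler [(array([ 0.5399, -0.4317, -0.0026]), 0.81)]
tape_dispenser [(array([0.5382, 0.4198, 0.0029]), 0.92)]
side [[-0.9582 -0.1772  0.2248  0.2499]
 [-0.2861  0.5636 -0.775   1.1322]
 [ 0.0106 -0.8068 -0.5907  1.0322]] 469.853650135839
press [(array([ 0.5938,  0.2053, -0.0016]), 0.77)]
wheel_mid [(array([0.5992, 0.2087, 0.2046]), 0.55)]
block_mid [(array([0.5574, 0.1945, 0.0376]), 0.89)]
tray [(array([ 0.5352, -0.2339, -0.0064]), 0.55), (array([0.5588, 0.1954, 0.038 ]), 0.16)]
done_block_mid [(array([ 0.5309, -0.2977,  0.0199]), 0.76), (array([ 0.5427, -0.4333, -0.0055]), 0.28)]
date_stamp [(array([ 0.5285,  0.0027, -0.0003]), 0.62)]
pen_cup [(array([ 0.7394, -0.0065, -0.0003]), 0.58)]
ink_pad [(array([ 0.382 , -0.0048, -0.0019]), 0.95)]
stapler [(array([ 0.5437, -0.4318, -0.0049]), 0.81), (array([ 0.5273, -0.2996,  0.0243]), 0.7)]
tape_dispenser [(array([ 0.5449,  0.4172, -0.0012]), 0.73)]
```

View pics/top0.png

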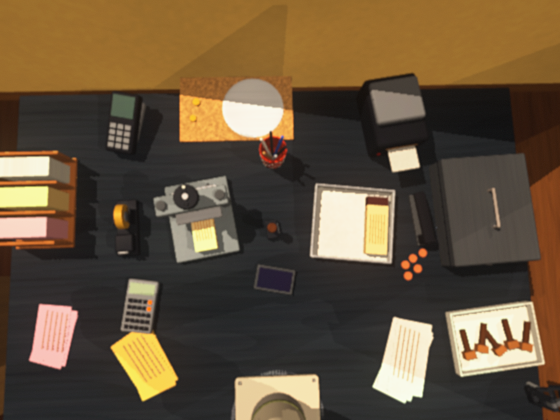

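View pics/side0.png

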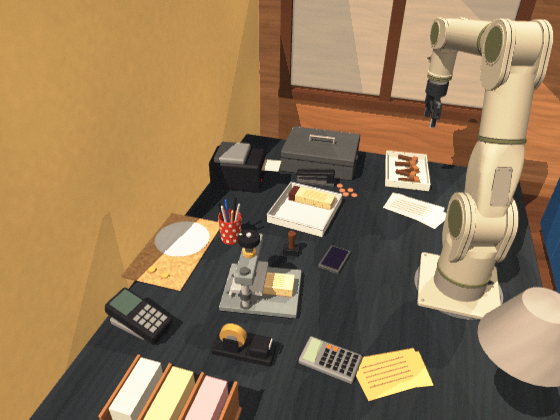

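The top view shows the press near (203,220) with its wheel at (186,196), the protruding block at (204,235) and the tray at (353,223) with the finished block at (376,226). The stamp is at (273,229), and all of this agrees with the networks. Next I'll get the yaw angles, starting to move the arm over at the same time.

```bash
python3 - <<'E'
from h import *
p=manip.camera('top'); T=np.array(p['cam_to_world'])
def onplane(px,z):
    d=np.c_[(px[:,0]-p['cx'])/p['fx'],(px[:,1]-p['cy'])/p['fy'],np.ones(len(px))]@T[:3,:3].T
    return T[:3,3]+d*((z-T[2,3])/d[:,2])[:,None]
for l,z in [('block_mid',.054),('done_block_mid',.034),('tray',.035),('press',.024)]:
    for r in manip.silhouettes(p,l)[:2]:
        m=r['pixels'].astype(np.uint8); ys,xs=np.nonzero(m)
        w=onplane(np.c_[xs,ys].astype(float),z)[:,:2].astype(np.float32)
        c,s,a=cv2.minAreaRect(w*1000); print(l,round(r['conf'],2),len(xs),c,s,a)
# base side edges: fit yaw from lower rows of press mask
m=manip.silhouettes(p,'press')[0]['pixels']
ys=np.arange(215,250); ys=[y for y in ys if m[y].any()]
for f,n in((min,'L'),(max,'R')):
    px=np.array([[f(np.nonzero(m[y])[0]),y] for y in ys],float); w=onplane(px,.024)
    print(n,np.polyfit(w[:,0],w[:,1],1), w[0],w[-1])
E
```

```text
block_mid 0.91 729 (512.0774536132812, 191.46226501464844) (85.67445373535156, 66.55180358886719) 7.897456169128418
block_mid 0.58 1351 (536.7315673828125, 408.23406982421875) (155.328125, 73.79924774169922) 3.5650134086608887
done_block_mid 0.85 1324 (527.8472900390625, -293.49884033203125) (67.01676940917969, 165.974853515625) 84.4891357421875
tray 0.76 4726 (534.9481811523438, -227.53245544433594) (238.64207458496094, 216.02015686035156) 83.46024322509766
tray 0.67 579 (623.24560546875, 247.18153381347656) (73.73587036132812, 74.14734649658203) 44.58196258544922
press 0.81 4340 (557.1387939453125, 222.23907470703125) (220.0451202392578, 215.70619201660156) 9.958064079284668
L [0.2769 0.146 ] [0.5727 0.3312 0.024 ] [0.4744 0.2799 0.024 ]
R [0.1593 0.0256] [0.5671 0.1174 0.024 ] [0.4693 0.1018 0.024 ]
```

>>> {"fn": "move_arm", "kwargs": {"plan": [0, 0, 0, 0.629, -0.679, -0.046, 0.0854, 0, 0, 0, 0.629, -0.679, -0.046, 0.0854, 0, 0, 0, 0.629, -0.679, -0.046, 0.0854, 0, 0, 0, 0.629, -0.679, -0.046, 0.0854, 0, 0, 0, 0.629, -0.679, -0.046, 0.0854, 0, 0, 0, 0.629, -0.679, -0.046, 0.0854, 0, 0, 0, 0.629, -0.679, -0.046, 0.0854, 0, 0, 0, 0.629, -0.679, -0.046, 0.0854, 0, 0, 0, 0.629, -0.679, -0.046, 0.0854, 0, 0, 0, 0.629, -0.679, -0.046, 0.0854, 0, 0, 0, 0.629, -0.679, -0.046, 0.0854, 0, 0, 0, 0.629, -0.679, -0.046, 0.0854]}}

```text
clock: 2.9
position: [0.5126, 0.0533, 0.4425]
ee_rot: [0.992, 0.123, 0.001, 0.0]
ft_force: [1.0, -1.1, -0.2]
grip_width: 1.0
grasp_force: 0.0
```

>>> {"fn": "move_arm", "kwargs": {"plan": [0, 0, 0, 0.1185, -0.1285, 0.0, 0.0854, 0, 0, 0, 0.1185, -0.1285, 0.0, 0.0854, 0, 0, 0, 0.1185, -0.1285, 0.0, 0.0854, 0, 0, 0, 0.1185, -0.1285, 0.02, 0.0854, 0, 0, 0, 0.1185, -0.1285, 0.02, 0.0854]}}

```text
clock: 3.52
position: [0.5952, 0.2047, 0.42]
ee_rot: [0.992, 0.124, -0.002, 0.001]
ft_force: [-0.3, -0.2, 0.2]
grip_width: 1.002
grasp_force: 0.0
```

```bash
python3 - <<'E'
from h import *
o=st(); P=np.array(o['position'])
for c in ['side','top']:
    p=manip.camera(c)
    save(p,c+'1.png')
    r=manip.tip_of(p,'wheel_mid'); print(c,[(W(p,q['position']),round(q['conf'],2)) for q in r[:2]])
i=cv2.imread('pics/side1.png')[180:340,180:340]; cv2.imwrite('pics/side1c.png',cv2.resize(i,(600,600),interpolation=cv2.INTER_CUBIC))
E
```

```text
t 3.525 J [ 0.2106  0.4617 -0.8513  1.3891  0.344   1.4467 -1.954 ] P [0.5952 0.2047 0.42  ] F [-0.2967 -0.1809  0.1907] g 1.0023747517083232 0.0
[[ 0.9694  0.2453 -0.0029]
 [ 0.2453 -0.9695 -0.0015]
 [-0.0032  0.0007 -1.    ]]
side [(array([0.5974, 0.2105, 0.2043]), 0.92), (array([ 0.593 ,  0.2065, -0.0025]), 0.55)]
top []
```

View pics/side1c.png

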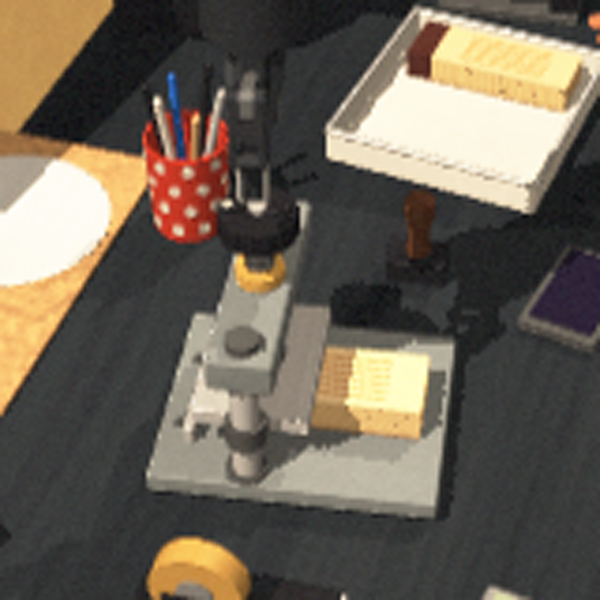

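The fingers are straight above the wheel (crop (255,220)) and clear of it, so I'll lower and close lightly first.

>>> {"fn": "move_arm", "kwargs": {"plan": [0, 0, 0, 0.003, -0.0035, 0.02, 0.0854, 0, 0, 0, 0.003, -0.0035, 0.04, 0.0854, 0, 0, 0, 0.003, -0.0035, 0.062, 0.0854, 0, 0, 0, 0.003, -0.0035, 0.062, 0.0854, 0, 0, 0, 0.003, -0.0035, 0.062, 0.05, 0, 0, 0, 0.003, -0.0035, 0.062, 0.05, 0, 0, 0, 0.003, -0.0035, 0.062, 0.05, 0, 0, 0, 0.003, -0.0035, 0.062, 0.05], "squeeze": 25}}

```text
clock: 4.72
position: [0.5975, 0.2096, 0.3609]
ee_rot: [0.992, 0.124, 0.001, -0.0]
ft_force: [-1.1, -1.6, 6.5]
grip_width: 0.691
grasp_force: 27.7
```

```bash
python3 - <<'E'
from h import *
o=st(); print(np.array(o['torque']))
E
```

```text
t 4.725 J [ 0.1994  0.5052 -0.8363  1.4626  0.3784  1.3396 -1.9836] P [0.5975 0.2096 0.3609] F [-1.0706 -1.6422  6.4965] g 0.6913071820829458 27.673357129096985
[[ 0.9695  0.2452  0.0013]
 [ 0.2452 -0.9695  0.0003]
 [ 0.0014  0.0001 -1.    ]]
[-0.0975  0.2946 -0.0443]
```

>>> {"fn": "move_arm", "kwargs": {"plan": [0, 0, 0, 0, 0, 0, 0.05, 0, 0, -0.18, 0, 0, -0.0005, 0.05, 0, 0, -0.36, 0, 0, -0.001, 0.05, 0, 0, -0.54, 0, 0, -0.0015, 0.05, 0, 0, -0.72, 0, 0, -0.0021, 0.05, 0, 0, -0.9, 0, 0, -0.0026, 0.05, 0, 0, -1.08, 0, 0, -0.0031, 0.05, 0, 0, -1.26, 0, 0, -0.0036, 0.05, 0, 0, -1.44, 0, 0, -0.0041, 0.05, 0, 0, -1.62, 0, 0, -0.0046, 0.05, 0, 0, -1.8, 0, 0, -0.0052, 0.05, 0, 0, -1.98, 0, 0, -0.0057, 0.05], "squeeze": 60}}

```text
clock: 6.22
position: [0.5949, 0.2111, 0.3668]
ee_rot: [0.437, 0.899, -0.001, -0.002]
ft_force: [-22.8, -3.4, 15.6]
grip_width: 0.684
grasp_force: 64.3
```

```bash
python3 - <<'E'
from h import *
o=st(); print(np.array(o['torque']))
p=manip.camera('side')
r=manip.tip_of(p,'wheel_mid'); print([(W(p,q['position']),round(q['conf'],2)) for q in r[:2]])
E
```

```text
t 6.225 J [ 0.3949  0.6684 -1.2068  1.4479  0.6196  1.4514 -0.1459] P [0.5949 0.2111 0.3668] F [-22.7566  -3.3838  15.5837] g 0.6839152981526131 64.27193641662598
[[-0.6175  0.7865 -0.005 ]
 [ 0.7865  0.6175 -0.0003]
 [ 0.0029 -0.0041 -1.    ]]
[-0.3029  4.1264 -0.5135]
[(array([0.5982, 0.21  , 0.2101]), 0.57)]
```

The wheel turns and climbs. There's a small 23 N side load from an eccentric grip of about 2 mm, so I'll correct that while continuing.

>>> {"fn": "move_arm", "kwargs": {"plan": [0, 0, 0, 0.001, -0.0025, 0, 0.05, 0, 0, -0.18, 0.001, -0.003, -0.0005, 0.05, 0, 0, -0.36, 0.001, -0.003, -0.001, 0.05, 0, 0, -0.54, 0.001, -0.003, -0.0015, 0.05, 0, 0, -0.72, 0.001, -0.003, -0.0021, 0.05, 0, 0, -0.9, 0.001, -0.003, -0.0026, 0.05, 0, 0, -1.08, 0.001, -0.003, -0.0031, 0.05, 0, 0, -1.26, 0.001, -0.003, -0.0036, 0.05]}}

```text
clock: 7.32
position: [0.5935, 0.2085, 0.3704]
ee_rot: [-0.175, 0.985, -0.0, -0.001]
ft_force: [-11.9, -6.9, 12.9]
grip_width: 0.684
grasp_force: 66.4
```

```bash
python3 - <<'E'
from h import *
o=st(); print(np.array(o['torque']))
E
```

```text
t 7.325 J [ 0.4673  0.7953 -1.4041  1.448   0.7808  1.5415  1.0237] P [0.5935 0.2085 0.3704] F [-11.8975  -6.9034  12.9031] g 0.6837482146486547 66.35286211967468
[[-0.9386 -0.3449 -0.0023]
 [-0.3449  0.9386 -0.0014]
 [ 0.0026 -0.0005 -1.    ]]
[-1.2134  2.5856 -0.5097]
```

>>> {"fn": "move_arm", "kwargs": {"plan": [0, 0, 0, 0, 0, 0, 0.0854, 0, 0, 0, 0, 0, 0, 0.0854, 0, 0, 0, -0.001, 0, 0, 0.0854, 0, 0, 0.18, -0.001, 0, 0, 0.0854, 0, 0, 0.36, -0.001, 0, 0, 0.0854, 0, 0, 0.54, -0.001, 0, 0, 0.0854, 0, 0, 0.72, -0.001, 0, 0, 0.0854, 0, 0, 0.9, -0.001, 0, 0, 0.0854, 0, 0, 1.08, -0.001, 0, 0, 0.0854, 0, 0, 1.26, -0.001, 0, 0, 0.0854, 0, 0, 1.44, -0.001, 0, 0, 0.0854, 0, 0, 1.62, -0.001, 0, 0, 0.0854]}}

```text
clock: 8.82
position: [0.5955, 0.2088, 0.3692]
ee_rot: [0.597, 0.802, 0.0, 0.0]
ft_force: [0.4, -0.3, -0.5]
grip_width: 0.999
grasp_force: 0.0
```

>>> {"fn": "move_arm", "kwargs": {"plan": [0, 0, 0.18, 0, 0, 0, 0.0854, 0, 0, 0.36, 0, 0, 0, 0.0854, 0, 0, 0.54, 0, 0, 0, 0.0854, 0, 0, 0.72, 0, 0, 0, 0.0854, 0, 0, 0.9, 0, 0, 0, 0.0854, 0, 0, 1.08, 0, 0, 0, 0.0854, 0, 0, 1.26, 0, 0, 0, 0.0854, 0, 0, 1.44, 0, 0, 0, 0.0854, 0, 0, 1.62, 0, 0, 0, 0.0854, 0, 0, 1.62, 0, 0, 0, 0.0854]}}

```text
clock: 10.07
position: [0.5953, 0.209, 0.3693]
ee_rot: [0.992, 0.124, 0.0, 0.0]
ft_force: [0.6, 0.4, -0.7]
grip_width: 1.002
grasp_force: 0.0
```

```bash
python3 - <<'E'
from h import *
o=st(); print(np.array(o['torque']))
p=manip.camera('side'); save(p,'side2.png')
r=manip.tip_of(p,'wheel_mid'); print([(W(p,q['position']),round(q['conf'],2)) for q in r[:2]])
i=cv2.imread('pics/side2.png')[180:340,180:340]; cv2.imwrite('pics/side2c.png',cv2.resize(i,(600,600),interpolation=cv2.INTER_CUBIC))
E
```

```text
t 10.075 J [ 0.1871  0.4863 -0.8147  1.4588  0.3567  1.3489 -1.9701] P [0.5953 0.209  0.3693] F [ 0.6201  0.4004 -0.6936] g 1.0023175119802477 0.0
[[ 0.9693  0.2459  0.0005]
 [ 0.2459 -0.9693 -0.0004]
 [ 0.0004  0.0005 -1.    ]]
[ 0.037  -0.0213  0.0262]
[(array([0.5921, 0.2097, 0.2146]), 0.74)]
```

View pics/side2c.png

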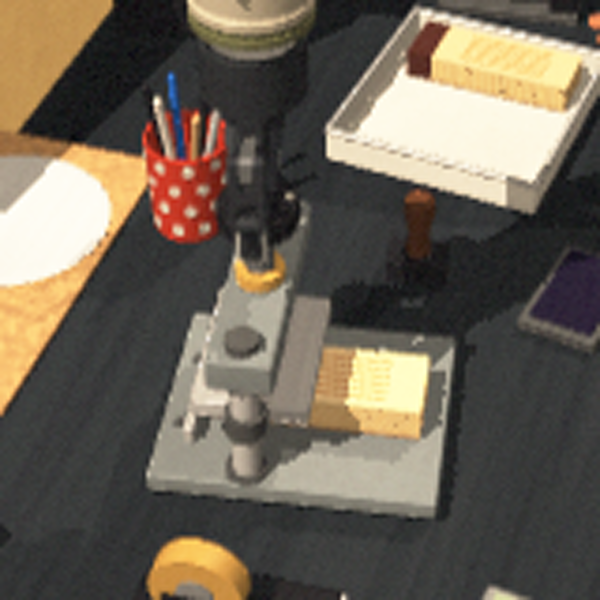

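The plate has visibly lifted off the block, the open fingers straddle the wheel at crop (250,235), and the block hasn't moved. Second stroke.

>>> {"fn": "move_arm", "kwargs": {"plan": [0, 0, 0, 0, 0, 0, 0.05, 0, 0, 0, 0, 0, 0, 0.05, 0, 0, 0, 0, 0, 0, 0.05, 0, 0, -0.18, 0, 0, -0.0005, 0.05, 0, 0, -0.36, 0, 0, -0.001, 0.05, 0, 0, -0.54, 0, 0, -0.0015, 0.05, 0, 0, -0.72, 0, 0, -0.0021, 0.05, 0, 0, -0.9, 0, 0, -0.0026, 0.05, 0, 0, -1.08, 0, 0, -0.0031, 0.05, 0, 0, -1.26, 0, 0, -0.0036, 0.05, 0, 0, -1.44, 0, 0, -0.0041, 0.05, 0, 0, -1.62, 0, 0, -0.0046, 0.05]}}

```text
clock: 11.68
position: [0.5953, 0.209, 0.3743]
ee_rot: [0.592, 0.806, 0.0, -0.0]
ft_force: [-3.1, 1.1, 3.7]
grip_width: 0.683
grasp_force: 64.9
```

```bash
python3 - <<'E'
from h import *
o=st(); print(np.array(o['torque']))
E
```

```text
t 11.675 J [ 0.3585  0.6067 -1.1162  1.4438  0.5438  1.4255 -0.4596] P [0.5953 0.209  0.3743] F [-3.0785  1.1084  3.6911] g 0.6827401915544167 64.87929940223694
[[-0.2984  0.9544  0.0001]
 [ 0.9544  0.2984  0.0006]
 [ 0.0005  0.0003 -1.    ]]
[ 0.2339  0.5293 -0.4916]
```

>>> {"fn": "move_arm", "kwargs": {"plan": [0, 0, -0.18, 0, 0, -0.0005, 0.05, 0, 0, -0.36, 0, 0, -0.001, 0.05, 0, 0, -0.54, 0, 0, -0.0015, 0.05, 0, 0, -0.72, 0, 0, -0.0021, 0.05, 0, 0, -0.9, 0, 0, -0.0026, 0.05, 0, 0, -1.08, 0, 0, -0.0031, 0.05, 0, 0, -1.24, 0, 0, -0.0036, 0.05, 0, 0, -1.32, 0, 0, -0.0038, 0.05, 0, 0, -1.38, 0, 0, -0.004, 0.05, 0, 0, -1.44, 0, 0, -0.0041, 0.05, 0, 0, -1.5, 0, 0, -0.0041, 0.05]}}

```text
clock: 13.05
position: [0.5967, 0.2089, 0.3784]
ee_rot: [-0.113, 0.994, 0.001, 0.002]
ft_force: [17.3, 10.7, -5.5]
grip_width: 0.684
grasp_force: 65.3
```

```bash
python3 - <<'E'
from h import *
o=st(); print(np.array(o['torque']))
p=manip.camera('side'); save(p,'side3.png')
r=manip.tip_of(p,'wheel_mid'); print([(W(p,q['position']),round(q['conf'],2)) for q in r[:2]])
E
```

```text
t 13.05 J [ 0.4563  0.7673 -1.3748  1.4325  0.7507  1.5307  0.919 ] P [0.5967 0.2089 0.3784] F [17.348  10.6587 -5.4841] g 0.6843572837659431 65.26258707046509
[[-0.9746 -0.224   0.0043]
 [-0.224   0.9746  0.0034]
 [-0.005   0.0024 -1.    ]]
[ 2.0282 -3.6007 -0.9758]
[(array([0.5975, 0.2109, 0.2232]), 0.79)]
```

Torque about the axis has doubled, so the wheel is meeting the stop. A little further to confirm.

>>> {"fn": "move_arm", "kwargs": {"plan": [0, 0, -0.05, 0, 0, 0, 0.05, 0, 0, -0.1, 0, 0, 0, 0.05, 0, 0, -0.1, 0, 0, 0, 0.05]}}

```text
clock: 13.52
position: [0.5968, 0.2091, 0.3785]
ee_rot: [-0.163, 0.987, 0.002, 0.003]
ft_force: [11.7, 6.0, -2.1]
grip_width: 0.683
grasp_force: 67.0
```

```bash
python3 - <<'E'
from h import *
o=st(); print(np.array(o['torque']))
E
```

```text
t 13.525 J [ 0.4587  0.7753 -1.3854  1.4321  0.76    1.5357  1.0145] P [0.5968 0.2091 0.3785] F [11.6886  5.9815 -2.1418] g 0.6833901858134861 66.98313117027283
[[-0.9471 -0.3209  0.0045]
 [-0.3209  0.9471  0.0041]
 [-0.0055  0.0024 -1.    ]]
[ 1.7448 -2.2143  0.3207]
```

>>> {"fn": "move_arm", "kwargs": {"plan": [0, 0, -0.06, 0, 0, 0, 0.05, 0, 0, -0.12, 0, 0, 0, 0.05]}}

```text
clock: 13.78
position: [0.5956, 0.2089, 0.3783]
ee_rot: [-0.222, 0.975, 0.001, 0.0]
ft_force: [-0.7, 2.9, 4.9]
grip_width: 0.688
grasp_force: 67.7
```

```bash
python3 - <<'E'
from h import *
o=st(); print(np.array(o['torque']))
p=manip.camera('side'); save(p,'side4.png')
r=manip.tip_of(p,'wheel_mid'); print([(W(p,q['position']),round(q['conf'],2)) for q in r[:2]])
E
```

```text
t 13.775 J [ 0.4616  0.783  -1.3964  1.4332  0.7676  1.5454  1.1291] P [0.5956 0.2089 0.3783] F [-0.6836  2.8836  4.8713] g 0.6878386031661468 67.71314978599548
[[-0.9017 -0.4323  0.0003]
 [-0.4323  0.9017  0.0015]
 [-0.0009  0.0012 -1.    ]]
[ 0.5791 -0.0021 -2.2595]
[(array([0.5975, 0.2104, 0.2215]), 0.49)]
```

Torque of −2.26 N m with no rise, so it's hard on the stop. Release, lift, and meanwhile check the press yaw by overlay on the first picture.

>>> {"fn": "move_arm", "kwargs": {"plan": [0, 0, 0, 0, 0, 0, 0.0854, 0, 0, 0, 0, 0, 0, 0.0854, 0, 0, 0, 0, 0, 0, 0.0854, 0, 0, 0, 0, 0, -0.04, 0.0854, 0, 0, 0.1, 0, 0, -0.085, 0.0854, 0, 0, 0.2, 0, 0, -0.085, 0.0854]}}

```text
clock: 14.62
position: [0.5951, 0.2096, 0.4665]
ee_rot: [-0.121, 0.993, 0.001, 0.002]
ft_force: [-0.4, 0.7, -0.6]
grip_width: 1.004
grasp_force: 0.0
```

```bash
python3 - <<'E'
from h import *
st()
p=manip.camera('top'); T=np.array(p['cam_to_world']); K=np.array([[p['fx'],0,p['cx']],[0,p['fy'],p['cy']],[0,0,1]])
def proj(pts):
    q=(np.c_[pts,np.ones(len(pts))]@np.linalg.inv(T).T)[:,:3]@K.T; return q[:,:2]/q[:,2:]
def box(o,yaw,x0,x1,y0,y1,z):
    c=np.array([[x0,y0],[x1,y0],[x1,y1],[x0,y1]]); r=np.array([[np.cos(yaw),-np.sin(yaw)],[np.sin(yaw),np.cos(yaw)]])
    return np.c_[c@r.T+o,np.full(4,z)]
im=cv2.imread('pics/top0.png'); S=4
x0,y0=140,165; big=cv2.resize(im[y0:y0+110,x0:x0+130],None,fx=S,fy=S,interpolation=cv2.INTER_CUBIC)
def dr(b,col): cv2.polylines(big,[((proj(b)-[x0,y0]+.5)*S).astype(int)],True,col,1)
o=np.array([.596,.208])
for yw,col in((.12,(255,0,0)),(.17,(0,0,255))):
    dr(box(o,yw,-.145,.075,-.09,.09,.024),col); dr(box(o,yw,-.125,.04,-.03,.03,.054),col)
x1,y1=300,175; b2=cv2.resize(im[y1:y1+95,x1:x1+65*2-20],None,fx=S,fy=S,interpolation=cv2.INTER_CUBIC)
b1=big; big=b2; x0,y0=x1,y1
dr(box(np.array([.536,-.229]),-.105,-.104,.104,-.114,.114,.035),(255,0,0)); dr(box(np.array([.530,-.297]),-.105,-.0825,.0825,-.03,.03,.034),(0,0,255)); dr(box(np.array([.540,-.187]),-.105,-.0825,.0825,-.03,.03,.034),(0,255,0))
cv2.imwrite('pics/ov1.png',b1); cv2.imwrite('pics/ov2.png',b2)
E
```

```text
t 14.625 J [ 0.4299  0.6876 -1.3856  1.3003  0.6787  1.6605  0.9862] P [0.5951 0.2096 0.4665] F [-0.4163  0.7218 -0.5934] g 1.0038826835416796 0.0
[[-0.9706 -0.2407  0.004 ]
 [-0.2407  0.9706  0.0021]
 [-0.0044  0.0011 -1.    ]]
```

View pics/ov1.png

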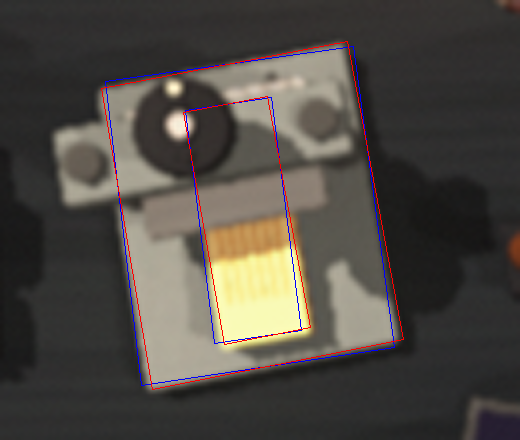

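View pics/ov2.png

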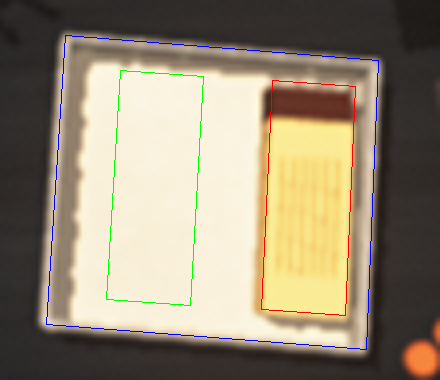

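The overlay fits the press at yaw 0.165–0.17, the block lying along it, and the tray at yaw −0.105. The planned green slot is free. Now over the front of the block and most of the way down.

>>> {"fn": "move_arm", "kwargs": {"plan": [0, 0, 0.04, 0.05, 0.003, 0, 0.0854, 0, 0, 0.078, 0.1022, 0.0063, 0, 0.0854, 0, 0, 0.078, 0.1022, 0.0063, 0.0, 0.0854, 0, 0, 0.078, 0.1022, 0.0063, 0.06, 0.0854, 0, 0, 0.078, 0.1022, 0.0063, 0.12, 0.0854, 0, 0, 0.078, 0.1022, 0.0063, 0.18, 0.0854, 0, 0, 0.078, 0.1022, 0.0063, 0.18, 0.0854]}}

```text
clock: 15.55
position: [0.4939, 0.1892, 0.2796]
ee_rot: [-0.085, 0.996, -0.001, -0.003]
ft_force: [-0.4, 0.3, 0.4]
grip_width: 1.0
grasp_force: 0.0
```

```bash
python3 - <<'E'
from h import *
st()
p=manip.camera('side'); save(p,'side5.png')
for l in('block_mid','press_plate','wheel_mid'):
    r=manip.tip_of(p,l) if l!='press_plate' else []; print(l,[(W(p,q['position']),round(q['conf'],2)) for q in r[:2]])
i=cv2.imread('pics/side5.png')[180:330,190:340]; cv2.imwrite('pics/side5c.png',cv2.resize(i,(600,600),interpolation=cv2.INTER_CUBIC))
E
```

```text
t 15.55 J [ 0.5686  0.5714 -1.2743  1.8131  0.5818  1.2132  0.8569] P [0.4939 0.1892 0.2796] F [-0.4446  0.2883  0.4148] g 1.0004972622183739 0.0
[[-0.9855 -0.1693 -0.0068]
 [-0.1692  0.9856 -0.0016]
 [ 0.0069 -0.0004 -1.    ]]
block_mid [(array([0.5542, 0.1995, 0.0367]), 0.6)]
press_plate []
wheel_mid [(array([0.5962, 0.21  , 0.2242]), 0.64)]
```

View pics/side5c.png

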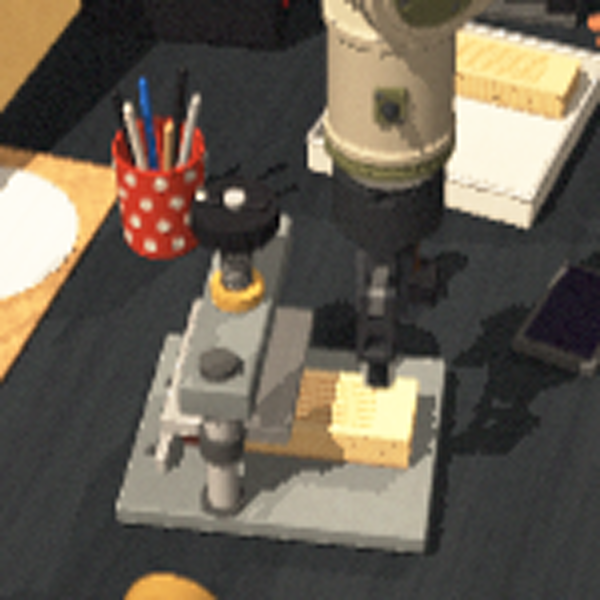

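The wheel is at its top height (0.224 m), the plate is well clear of the block, and the gripper straddles the block's front at crop (375,370). Lower and grip.

>>> {"fn": "move_arm", "kwargs": {"plan": [0, 0, 0, 0, 0.003, 0.03, 0.0854, 0, 0, 0, 0, 0.003, 0.06, 0.0854, 0, 0, 0, 0, 0.003, 0.081, 0.0854, 0, 0, 0, 0, 0.003, 0.081, 0.0854, 0, 0, 0, 0, 0.003, 0.081, 0.05, 0, 0, 0, 0, 0.003, 0.081, 0.05, 0, 0, 0, 0, 0.003, 0.081, 0.05, 0, 0, 0, 0, 0.003, 0.081, 0.05], "squeeze": 40}}

```text
clock: 16.7
position: [0.4949, 0.193, 0.2036]
ee_rot: [-0.084, 0.996, -0.0, 0.001]
ft_force: [-1.9, -1.7, 8.4]
grip_width: 0.701
grasp_force: 41.7
```

```bash
python3 - <<'E'
from h import *
o=st(); print(np.array(o['torque']))
E
```

```text
t 16.7 J [ 0.4804  0.659  -1.1674  1.8688  0.6901  1.0895  0.779 ] P [0.4949 0.193  0.2036] F [-1.9211 -1.6553  8.4076] g 0.7010001430455164 41.73470462876139
[[-0.986  -0.1668  0.0022]
 [-0.1668  0.986  -0.0002]
 [-0.0021 -0.0005 -1.    ]]
[-0.4673  0.2965 -0.242 ]
```

>>> {"fn": "move_arm", "kwargs": {"plan": [0, 0, 0, 0.005, 0, -0.003, 0.05, 0, 0, 0, 0.02, 0, -0.003, 0.05, 0, 0, 0, 0.035, 0, -0.003, 0.05, 0, 0, 0, 0.05, 0, -0.003, 0.05, 0, 0, 0, 0.065, 0, -0.003, 0.05, 0, 0, 0, 0.075, 0, -0.003, 0.05, 0, 0, 0, 0.075, 0, 0, 0.05, 0, 0, 0, 0.075, 0, 0, 0.0854, 0, 0, 0, 0.075, 0, 0, 0.0854, 0, 0, 0, 0.075, 0, 0, 0.0854]}}

```text
clock: 17.95
position: [0.4206, 0.1804, 0.202]
ee_rot: [-0.084, 0.996, 0.0, 0.0]
ft_force: [-0.2, -0.2, -1.1]
grip_width: 1.001
grasp_force: 0.0
```

```bash
python3 - <<'E'
from h import *
o=st()
p=manip.camera('side'); save(p,'side6.png')
for l in('block_mid','wheel_mid'):
    r=manip.tip_of(p,l); print(l,[(W(p,q['position']),round(q['conf'],2)) for q in r[:2]])
i=cv2.imread('pics/side6.png')[180:330,190:340]; cv2.imwrite('pics/side6c.png',cv2.resize(i,(600,600),interpolation=cv2.INTER_CUBIC))
E
```

```text
t 17.95 J [ 0.6045  0.5439 -1.2749  2.0494  0.6223  1.0141  0.7528] P [0.4206 0.1804 0.202 ] F [-0.1545 -0.2215 -1.1174] g 1.0007890854695556 0.0
[[-0.9859 -0.1673  0.0003]
 [-0.1673  0.9859  0.0004]
 [-0.0003  0.0003 -1.    ]]
block_mid [(array([0.4798, 0.1847, 0.0394]), 0.57)]
wheel_mid [(array([0.5981, 0.21  , 0.2231]), 0.84)]
```

View pics/side6c.png

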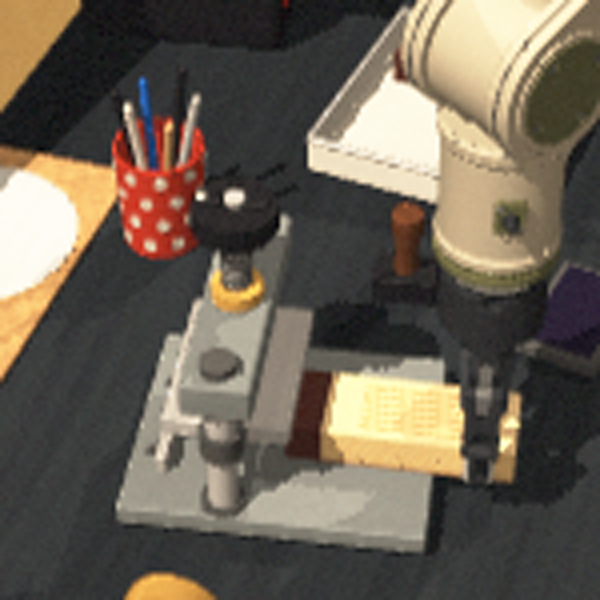

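The block slid straight out, with the binding end at crop (310,430), still close to the plate edge. Regrip at its middle, draw it 50 mm further out, then lift.

>>> {"fn": "move_arm", "kwargs": {"plan": [0, 0, 0, -0.03, 0, 0.001, 0.0854, 0, 0, 0, -0.058, 0, 0.003, 0.0854, 0, 0, 0, -0.058, 0, 0.003, 0.0854, 0, 0, 0, -0.058, 0, 0.003, 0.05, 0, 0, 0, -0.058, 0, 0.003, 0.05, 0, 0, 0, -0.058, 0, 0.003, 0.05, 0, 0, 0, -0.058, 0, 0.003, 0.05], "squeeze": 60}}

```text
clock: 18.98
position: [0.477, 0.1901, 0.1993]
ee_rot: [-0.084, 0.996, -0.0, 0.0]
ft_force: [-2.2, -0.8, 4.7]
grip_width: 0.691
grasp_force: 65.0
```

>>> {"fn": "move_arm", "kwargs": {"plan": [0, 0, 0, 0, 0, -0.004, 0.05, 0, 0, 0, 0.02, 0, -0.006, 0.05, 0, 0, 0, 0.04, 0, -0.007, 0.05, 0, 0, 0, 0.052, 0, -0.008, 0.05, 0, 0, 0, 0.052, 0, -0.03, 0.05, 0, 0, 0, 0.052, 0, -0.07, 0.05, 0, 0, 0, 0.052, 0, -0.12, 0.05, 0, 0, 0, 0.052, 0, -0.15, 0.05, 0, 0, 0, 0.052, 0, -0.15, 0.05]}}

```text
clock: 20.1
position: [0.4266, 0.1818, 0.3506]
ee_rot: [-0.084, 0.996, -0.001, 0.002]
ft_force: [-0.8, -0.3, -3.3]
grip_width: 0.692
grasp_force: 65.4
```

```bash
python3 - <<'E'
from h import *
o=st(); print(np.array(o['torque']))
p=manip.camera('side'); save(p,'side7.png')
for l in('block_mid','wheel_mid'):
    r=manip.tip_of(p,l); print(l,[(W(p,q['position']),round(q['conf'],2)) for q in r[:2]])
i=cv2.imread('pics/side7.png')[150:330,190:370]; cv2.imwrite('pics/side7c.png',cv2.resize(i,(600,600),interpolation=cv2.INTER_CUBIC))
E
```

```text
t 20.1 J [ 0.8297  0.2692 -1.4536  1.8932  0.2882  1.2269  1.0199] P [0.4266 0.1818 0.3506] F [-0.8147 -0.3383 -3.2653] g 0.6923268554572793 65.36068797111511
[[-0.986  -0.1667  0.0043]
 [-0.1667  0.986  -0.0013]
 [-0.004  -0.002  -1.    ]]
[-0.0189 -0.0701 -0.0184]
block_mid [(array([0.4317, 0.1812, 0.1886]), 0.72)]
wheel_mid [(array([0.5949, 0.2128, 0.2251]), 0.67)]
```

View pics/side7c.png

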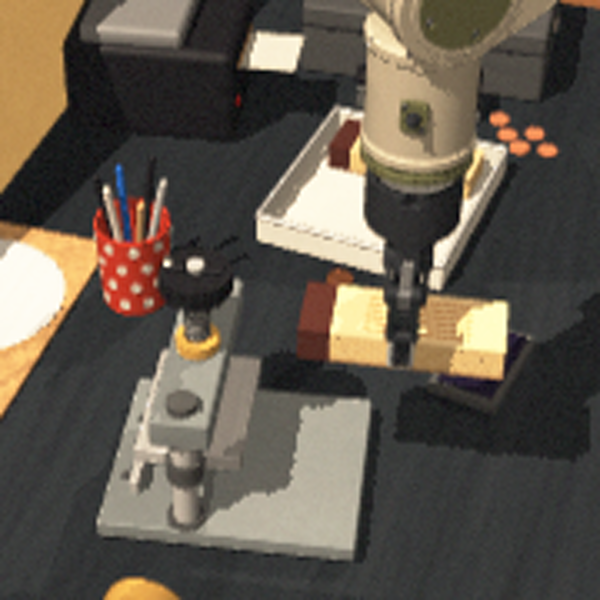

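The block hangs level and is gripped at its middle (crop (405,330)), and the press is clear and still open. Carry it over the tray's free half.

>>> {"fn": "move_arm", "kwargs": {"plan": [0, 0, 0.02, -0.003, -0.025, 0, 0.05, 0, 0, 0.05, -0.008, -0.065, 0, 0.05, 0, 0, 0.08, -0.013, -0.11, 0, 0.05, 0, 0, 0.11, -0.019, -0.16, 0, 0.05, 0, 0, 0.15, -0.025, -0.21, 0, 0.05, 0, 0, 0.18, -0.031, -0.26, 0, 0.05, 0, 0, 0.22, -0.037, -0.31, 0, 0.05, 0, 0, 0.25, -0.043, -0.36, 0, 0.05, 0, 0, 0.271, -0.046, -0.384, 0, 0.05, 0, 0, 0.271, -0.046, -0.389, 0, 0.05, 0, 0, 0.271, -0.046, -0.389, 0.03, 0.05, 0, 0, 0.271, -0.046, -0.389, 0.06, 0.05]}}

```text
clock: 21.75
position: [0.5366, -0.1925, 0.2879]
ee_rot: [0.05, 0.999, 0.0, -0.0]
ft_force: [0.5, -0.6, -3.2]
grip_width: 0.691
grasp_force: 65.5
```

```bash
python3 - <<'E'
from h import *
o=st(); x=R.from_quat(o['ee_rot']).as_matrix()[:,0]; print(np.arctan2(x[1],x[0]))
p=manip.camera('side'); save(p,'side8.png')
for l in('block_mid','done_block_mid','tray'):
    r=manip.tip_of(p,l); print(l,[(W(p,q['position']),round(q['conf'],2)) for q in r[:2]])
i=cv2.imread('pics/side8.png')[120:280,220:380]; cv2.imwrite('pics/side8c.png',cv2.resize(i,(600,600),interpolation=cv2.INTER_CUBIC))
E
```

```text
t 21.75 J [ 1.1298  0.5585 -1.1121  1.7059  0.5305  1.2168  1.3564] P [ 0.5366 -0.1925  0.2879] F [ 0.4693 -0.628  -3.2498] g 0.6906637498330608 65.45825600624084
[[-0.995   0.0999 -0.0001]
 [ 0.0999  0.995   0.0006]
 [ 0.0002  0.0006 -1.    ]]
3.0415599065496135
block_mid [(array([ 0.5414, -0.1945,  0.126 ]), 0.63)]
done_block_mid [(array([ 0.5313, -0.3024,  0.0243]), 0.71)]
tray [(array([ 0.5371, -0.2308, -0.0011]), 0.72)]
```

View pics/side8c.png

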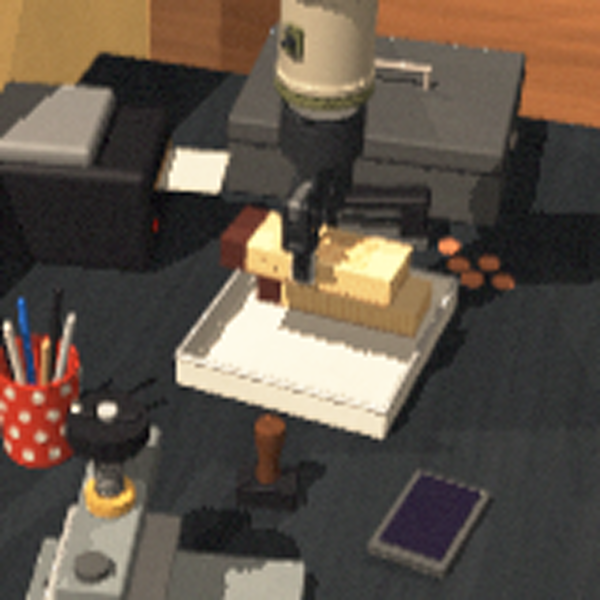

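The block is over the free half, level and parallel to the finished one, with position and tray in agreement. Descend, slowing near the floor.

>>> {"fn": "move_arm", "kwargs": {"plan": [0, 0, 0, 0, 0, 0.03, 0.05, 0, 0, 0, 0, 0, 0.06, 0.05, 0, 0, 0, 0, 0, 0.085, 0.05, 0, 0, 0, 0, 0, 0.095, 0.05, 0, 0, 0, 0, 0, 0.1, 0.05, 0, 0, 0, 0, 0, 0.103, 0.05, 0, 0, 0, 0, 0, 0.103, 0.05]}}

```text
clock: 22.82
position: [0.5369, -0.1945, 0.1865]
ee_rot: [0.051, 0.999, -0.0, 0.0]
ft_force: [-0.2, 0.6, -2.7]
grip_width: 0.691
grasp_force: 65.4
```

>>> {"fn": "move_arm", "kwargs": {"plan": [0, 0, 0, 0, 0, 0.002, 0.05, 0, 0, 0, 0, 0, 0.004, 0.05, 0, 0, 0, 0, 0, 0.005, 0.05, 0, 0, 0, 0, 0, 0.006, 0.05, 0, 0, 0, 0, 0, 0.006, 0.05]}}

```text
clock: 23.45
position: [0.5367, -0.1945, 0.1799]
ee_rot: [0.051, 0.999, 0.0, -0.0]
ft_force: [0.4, -0.1, -1.8]
grip_width: 0.696
grasp_force: 65.4
```

>>> {"fn": "move_arm", "kwargs": {"plan": [0, 0, 0, 0, 0, 0.0007, 0.05, 0, 0, 0, 0, 0, 0.0014, 0.05, 0, 0, 0, 0, 0, 0.002, 0.05, 0, 0, 0, 0, 0, 0.002, 0.05]}}

```text
clock: 23.95
position: [0.5369, -0.1943, 0.1793]
ee_rot: [0.051, 0.999, -0.001, -0.0]
ft_force: [-8.1, 1.0, 15.5]
grip_width: 0.689
grasp_force: 67.6
```

Contact: 15 N up, so the block is on the floor. Release gently and withdraw.

>>> {"fn": "move_arm", "kwargs": {"plan": [0, 0, 0, 0, 0, -0.001, 0.05, 0, 0, 0, 0, 0, -0.001, 0.064, 0, 0, 0, 0, 0, -0.001, 0.07, 0, 0, 0, 0, 0, -0.001, 0.078, 0, 0, 0, 0, 0, -0.001, 0.078, 0, 0, 0, 0, 0, -0.02, 0.078, 0, 0, 0, 0, 0, -0.06, 0.078, 0, 0, 0, 0, 0, -0.12, 0.078, 0, 0, 0, 0, 0, -0.18, 0.078, 0, 0, 0, 0.05, 0, -0.22, 0.078, 0, 0, 0, 0.1, 0, -0.22, 0.078, 0, 0, 0, 0.1, 0, -0.22, 0.078]}}

```text
clock: 25.45
position: [0.4357, -0.1841, 0.3987]
ee_rot: [0.052, 0.999, -0.002, -0.001]
ft_force: [0.3, -0.8, -0.2]
grip_width: 0.905
grasp_force: 0.0
```

```bash
python3 - <<'E'
from h import *
o=st()
for c in('side','top'):
    p=manip.camera(c); save(p,c+'9.png')
    for l in('block_mid','tray','wheel_mid','date_stamp','ink_pad','pen_cup'):
        r=manip.tip_of(p,l); print(l,[(W(p,q['position']),round(q['conf'],2)) for q in r[:2]])
i=cv2.imread('pics/side9.png')[140:320,200:380]; cv2.imwrite('pics/side9c.png',cv2.resize(i,(600,600),interpolation=cv2.INTER_CUBIC))
E
```

```text
t 25.45 J [ 1.5987  0.1694 -1.3743  1.8056  0.1763  1.3072  1.6466] P [ 0.4357 -0.1841  0.3987] F [ 0.2794 -0.8301 -0.2292] g 0.9048590993476027 0.0
[[-0.9945  0.1047 -0.0016]
 [ 0.1047  0.9945 -0.0038]
 [ 0.0012 -0.0039 -1.    ]]
block_mid [(array([ 0.5386, -0.1964,  0.0153]), 0.64)]
tray [(array([ 0.5355, -0.2301, -0.0017]), 0.92)]
wheel_mid [(array([0.5976, 0.2099, 0.2218]), 0.56)]
date_stamp [(array([0.5273, 0.0006, 0.0009]), 0.73)]
ink_pad [(array([ 0.3817, -0.0053,  0.0012]), 0.93)]
pen_cup [(array([ 0.7431, -0.0071,  0.0021]), 0.85)]
block_mid [(array([ 0.534 , -0.1923,  0.0215]), 0.98)]
tray [(array([ 0.5356, -0.228 ,  0.0037]), 0.62)]
wheel_mid [(array([0.595 , 0.2061, 0.2216]), 0.56)]
date_stamp [(array([ 0.5191,  0.0073, -0.0023]), 0.66)]
ink_pad [(array([ 0.3807,  0.0012, -0.0005]), 0.72)]
pen_cup [(array([ 0.7416, -0.0035,  0.0018]), 0.62)]
```

View pics/side9c.png

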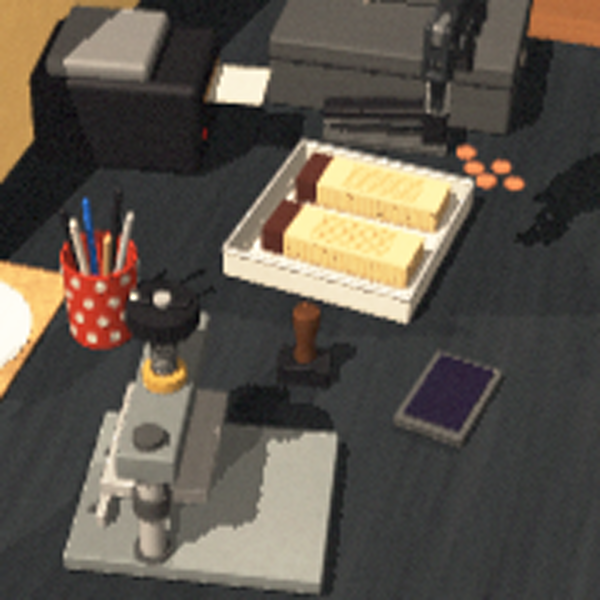

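Both blocks lie flat and side by side in the tray (crop (345,240) and (385,190)), the press is open, and nothing else has moved. Handing in.

```bash
python3 -c "
from workcell import manip; print(manip.hand_in())"
```

```text
the job is handed in; nothing more can be done
None
```

The press is wound fully open against its top stop, and the ticket block was then taken out and set down gently, flat in the tray beside the finished one; nothing else was moved, and the job is handed in (result not shown to me).

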